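# Rake bead blanks into an even layer

### The arm

A 7-joint arm with a two-finger parallel gripper is mounted at the origin on the work surface. World frame = base frame: x ahead of the robot, y to its left, z up, the work surface at z = 0. Lengths are in m, angles in rad, forces in N, time in s.
With the tool pointing down it reaches from about 0.4 to 0.875 m from the base axis. Payload 19.3 kg.
Tool frame: the origin (TCP) lies where the fingers leave the gripper's body, on its centre line; the fingertips stand bot.tip_reach ahead of it and the grasp point (between the pads) lies 54 mm ahead of it (bot.tip_reach is the distance from the TCP to the fingertips, in m); z points along the fingers, y is the line along which they close (so a half turn about z gives the same grasp; the last joint's range is limited). The gripper opens to 85 mm and grips with 20 to 120 N. Pads are 22 mm wide; open, the fingers measure 114 mm over their backs; the gripper's body (76 mm by 85 mm) begins 54 mm behind the grasp point. The pads swing forward as they close: fully open they stand 13 mm farther back than shut.
Start: joints at [1.159, 0.521, -0.036, 1.599, 0.021, 1.021, -0.113], TCP at [0.209, -0.589, 0.304] pointing down, gripper open.
Joint ranges: [-2.91, 2.91], [-0.3, 2.13], [-1.5, 1.42], [0.17, 2.43], [-1.26, 4.41], [0.16, 1.93], [-2.52, 2.52]. Speed limits (rad/s): [1.89, 1.89, 2.39, 2.39, 3.01, 3.01, 3.01].

### API

Orientations are given as [roll, pitch, yaw] about the fixed x, y, z axes, in that order (R = Rz(yaw) Ry(pitch) Rx(roll)).
In Python, from workcell import bot gives the robot as it stands. The module is installed in compiled form; this text tells all that it offers.
- The arm moves only by the shell command python3 -m jog 'ROWS' [FORCE]. ROWS is JSON, a list that holds one entry, the list of rows, each a list of 7 numbers: the shift along the tool's x, y, z in mm, then the turn, a rotation vector about the tool's x, y, z in rad, then the opening, from 0 (shut) to 1 (fully open). In form: [[[tx, ty, tz, wx, wy, wz, fingers], ...]]. A call has 1 to 5 rows; each row shifts and turns the commanded pose from where the row before left it, along the tool's axes as they then stand; what a row does not reach is not made up. A row lasts 1/10 s, in which the tool goes at most 50 mm and 8.59 degrees, less where a joint would pass 70% of its speed; a pose out of reach is approached as far as the arm can. A call is refused whole if a number of a shift passes 50 or a number of a turn 0.15, either way. A call with a gripper value outside its range is refused whole. The fingers move at their own pace and stop on an object; FORCE is the grip in N (left out, the last holds). Time passes only in rows, so rows that do not move let the fingers close. It gives the time, the measured TCP pose, the force, the opening and the grip force at its end, in the units of the state.
- bot.observe(): the state, without advancing time (a new reading comes with each control period).
- bot.grab_frame(name): name is "scene" or "top" or "wrist"; returns a dict with "img" (420x560x3 uint8, red, green, blue), "intrinsics" (3x3 intrinsics, pixels), "R" (3x3) and "t" (3): a world point X has camera coordinates R X + t; the wrist camera has in their place "tool_from_camera" (4x4, takes a point from camera to tool coordinates, whose origin is the TCP and whose axes are the flange's). Camera axes: x right, y down, z forward; pixel columns grow to the right and rows downward; lengths in m; the calibration is good to about 2 mm. The wrist camera is an equidistant fisheye: a pixel r from the principal point sees the ray r / f radians off the axis. A picture is of the moment at which its call begins: read the wrist's pose just before it. There is no depth.
- bot.job_done(): hands the job in; it is judged then, once.
Trained networks look in a picture, given as the dict that the camera call returned (one of the last four; its "shot" number tells which), for a name from the list of things; names that differ only in an ending like _2 or _b are one class to them, and where a whole thing is asked for, a point or a joint stands for the part that bears it (a point fixed in the world has none). Each returns a list of dicts, best first, with "conf" (0 to 1); they miss things now and then, are a little off and sometimes report something else, mostly with a low value. They report only what shows in the picture. A call takes as long as a camera call.
- bot.trace(query, picture): "region" (420x560 bool, what is visible of it).
- bot.spot_point(query, picture): "xyz" ([x, y, z] in m, in world coordinates, good to about 4 mm: a listed point, or the origin of a listed thing).
The state is a dict: "clock": time; "qpos": joint angles; "qd": joint speeds; "joint_efforts": joint torques, N m; "position": TCP position; "tool_rot": TCP orientation; "force": force on the tool from outside, world axes, zero at the start; "moment": the same for the moment, N m; "grip_width": finger opening in m; "finger_force": force on a finger pad.
Only numpy, scipy, OpenCV 4.12 (cv2) and the standard library are available. Lean on these libraries where they do the work, as an engineer would, in place of code of your own. Each camera call takes 0.05 s, during which the arm holds its last target. There are 200 camera calls.

### The job

Take the small rake from its forked rest and rake the heaped wooden bead blanks along the padded tray into an even single layer: all six flat, none on another, and two in each of the tray's three marked thirds. Keep the tines lightly resting on the slightly warped bed as you draw them along it, without pressing hard, and move the blanks with the rake only, not with the fingers. Then lay the rake back in its rest as it was and let go; leave the other things on the table where they are.

Things in the scene. Friction and masses are not known exactly. Their poses are not given: they have to be found in the camera images.
- tray: fixed wooden tray, 320 mm long (x), 146 mm wide (y), rim 45 mm up; origin at the centre of its underside. Inside 300 by 130 mm. Dark notch marks on the long rims at x = -50 and +50 mm divide it into thirds; a blank belongs to the third its centre lies in. The heap is in the -x third, the other two start bare
- pad (a joint): the bed: a cork board on foam that fills the tray. Value: how far it is pressed down (m, 0 unloaded, at most 4 mm); it yields 1 mm per 6 N as a whole. Its height is not measured but must be felt: the top lies 11 to 25 mm above the table, level up to tray x = -35 mm, and from there, warped, it rises towards +x by 1 to 4.5 mm per 100 mm. Tines pressing with over 12 N spoil it; 2 to 7 N is good
- blank1: a chunky wooden bead blank, 34 by 34 mm rounded square with a dark dot (bore) on both faces, 12 to 20 mm thick (they differ), 14 g. Origin at its centre, z through the faces. At the start four lie on the bed in two rows of two near the -x end (row centres 50 mm apart along the tray, 25 mm free behind) and two lie on top, bridging the gap between the rows
- blank2: another such blank, as blank1
- blank3: another such blank, as blank1
- blank4: another such blank, as blank1
- blank5: another such blank, as blank1
- blank6: another such blank, as blank1
- rake: wooden hand rake, 110 g. Origin midway between the tips of its 6 round steel tines (7 mm thick, 45 mm long, row 87 mm wide along y). z up, x along the handle away from the head. Head bar 96 mm wide, 14 mm thick, 50 mm above the tips. Handle: 18 mm square bar from x = 45 to 210 mm, axis 80 mm above the tips; grip it across y at x = 75 to 110 mm. Starts with tips on the table, handle in the rest
- rake_over_rest (a point): the point on the underside of the rake's handle that lies over the rest: rake x = 170 mm, z = 71 mm
- rest: fixed wooden rake rest; origin at the centre of its underside. A block whose top, 71 mm up, carries the handle between two cheeks (40 mm apart inside, 26 mm long in x, rising to 97 mm). Its x is the direction of the rake's x when it lies there; base plate 50 by 90 mm, 10 mm thick
- mug: yellow mug, 80 mm across and 90 mm high; origin at the centre of its underside. Leave it alone
- bangle: blue bangle lying flat, 72 mm across, 18 mm high; origin at the centre of its underside. Leave it alone
- bowl: small dark wooden bowl, 90 mm across, 35 mm high; origin at the centre of its underside. Leave it alone
- spool: red thread spool standing on end, 32 mm across, 50 mm high; origin at the centre of its underside. Leave it alone
- jar: clear jar with cap, 56 mm across, 75 mm high; origin at the centre of its underside. Leave it alone
- threadbox: white open box of thread reels, 150 by 110 mm, 35 mm high, heavy and fixed; origin at the centre of its underside. Leave it alone

How it is judged:
On the way:
1. the rake is drawn along the +x half of the tray with its tines resting on the bed (at least 0.8 N) for 0.3 s (contact force between rake and pad above 0.8 N and linear speed of rake above 0.01 m/s and x of rake in the frame of tray above 0 m), for 0.3 s.
At the end, for the whole second after the job is handed in: two blank centres in each third (limits x = -50, +50 mm of the tray), all inside, flat within 0.2 rad, 28 mm or more apart centre to centre (none on another), at rest; the rake still, upright within 0.15 rad, its handle point within 30 mm of the rest in plan and below 90 mm (((x of blank1 in the frame of tray between -0.15 and -0.05 m and x of blank2 in the frame of tray between -0.15 and -0.05 m) or (x of blank1 in the frame of tray between -0.15 and -0.05 m and x of blank3 in the frame of tray between -0.15 and -0.05 m) or (x of blank1 in the frame of tray between -0.15 and -0.05 m and x of blank4 in the frame of tray between -0.15 and -0.05 m) or (x of blank1 in the frame of tray between -0.15 and -0.05 m and x of blank5 in the frame of tray between -0.15 and -0.05 m) or (x of blank1 in the frame of tray between -0.15 and -0.05 m and x of blank6 in the frame of tray between -0.15 and -0.05 m) or (x of blank2 in the frame of tray between -0.15 and -0.05 m and x of blank3 in the frame of tray between -0.15 and -0.05 m) or (x of blank2 in the frame of tray between -0.15 and -0.05 m and x of blank4 in the frame of tray between -0.15 and -0.05 m) or (x of blank2 in the frame of tray between -0.15 and -0.05 m and x of blank5 in the frame of tray between -0.15 and -0.05 m) or (x of blank2 in the frame of tray between -0.15 and -0.05 m and x of blank6 in the frame of tray between -0.15 and -0.05 m) or (x of blank3 in the frame of tray between -0.15 and -0.05 m and x of blank4 in the frame of tray between -0.15 and -0.05 m) or (x of blank3 in the frame of tray between -0.15 and -0.05 m and x of blank5 in the frame of tray between -0.15 and -0.05 m) or (x of blank3 in the frame of tray between -0.15 and -0.05 m and x of blank6 in the frame of tray between -0.15 and -0.05 m) or (x of blank4 in the frame of tray between -0.15 and -0.05 m and x of blank5 in the frame of tray between -0.15 and -0.05 m) or (x of blank4 in the frame of tray between -0.15 and -0.05 m and x of blank6 in the frame of tray between -0.15 and -0.05 m) or (x of blank5 in the frame of tray between -0.15 and -0.05 m and x of blank6 in the frame of tray between -0.15 and -0.05 m)) and ((x of blank1 in the frame of tray between -0.05 and 0.05 m and x of blank2 in the frame of tray between -0.05 and 0.05 m) or (x of blank1 in the frame of tray between -0.05 and 0.05 m and x of blank3 in the frame of tray between -0.05 and 0.05 m) or (x of blank1 in the frame of tray between -0.05 and 0.05 m and x of blank4 in the frame of tray between -0.05 and 0.05 m) or (x of blank1 in the frame of tray between -0.05 and 0.05 m and x of blank5 in the frame of tray between -0.05 and 0.05 m) or (x of blank1 in the frame of tray between -0.05 and 0.05 m and x of blank6 in the frame of tray between -0.05 and 0.05 m) or (x of blank2 in the frame of tray between -0.05 and 0.05 m and x of blank3 in the frame of tray between -0.05 and 0.05 m) or (x of blank2 in the frame of tray between -0.05 and 0.05 m and x of blank4 in the frame of tray between -0.05 and 0.05 m) or (x of blank2 in the frame of tray between -0.05 and 0.05 m and x of blank5 in the frame of tray between -0.05 and 0.05 m) or (x of blank2 in the frame of tray between -0.05 and 0.05 m and x of blank6 in the frame of tray between -0.05 and 0.05 m) or (x of blank3 in the frame of tray between -0.05 and 0.05 m and x of blank4 in the frame of tray between -0.05 and 0.05 m) or (x of blank3 in the frame of tray between -0.05 and 0.05 m and x of blank5 in the frame of tray between -0.05 and 0.05 m) or (x of blank3 in the frame of tray between -0.05 and 0.05 m and x of blank6 in the frame of tray between -0.05 and 0.05 m) or (x of blank4 in the frame of tray between -0.05 and 0.05 m and x of blank5 in the frame of tray between -0.05 and 0.05 m) or (x of blank4 in the frame of tray between -0.05 and 0.05 m and x of blank6 in the frame of tray between -0.05 and 0.05 m) or (x of blank5 in the frame of tray between -0.05 and 0.05 m and x of blank6 in the frame of tray between -0.05 and 0.05 m)) and ((x of blank1 in the frame of tray between 0.05 and 0.15 m and x of blank2 in the frame of tray between 0.05 and 0.15 m) or (x of blank1 in the frame of tray between 0.05 and 0.15 m and x of blank3 in the frame of tray between 0.05 and 0.15 m) or (x of blank1 in the frame of tray between 0.05 and 0.15 m and x of blank4 in the frame of tray between 0.05 and 0.15 m) or (x of blank1 in the frame of tray between 0.05 and 0.15 m and x of blank5 in the frame of tray between 0.05 and 0.15 m) or (x of blank1 in the frame of tray between 0.05 and 0.15 m and x of blank6 in the frame of tray between 0.05 and 0.15 m) or (x of blank2 in the frame of tray between 0.05 and 0.15 m and x of blank3 in the frame of tray between 0.05 and 0.15 m) or (x of blank2 in the frame of tray between 0.05 and 0.15 m and x of blank4 in the frame of tray between 0.05 and 0.15 m) or (x of blank2 in the frame of tray between 0.05 and 0.15 m and x of blank5 in the frame of tray between 0.05 and 0.15 m) or (x of blank2 in the frame of tray between 0.05 and 0.15 m and x of blank6 in the frame of tray between 0.05 and 0.15 m) or (x of blank3 in the frame of tray between 0.05 and 0.15 m and x of blank4 in the frame of tray between 0.05 and 0.15 m) or (x of blank3 in the frame of tray between 0.05 and 0.15 m and x of blank5 in the frame of tray between 0.05 and 0.15 m) or (x of blank3 in the frame of tray between 0.05 and 0.15 m and x of blank6 in the frame of tray between 0.05 and 0.15 m) or (x of blank4 in the frame of tray between 0.05 and 0.15 m and x of blank5 in the frame of tray between 0.05 and 0.15 m) or (x of blank4 in the frame of tray between 0.05 and 0.15 m and x of blank6 in the frame of tray between 0.05 and 0.15 m) or (x of blank5 in the frame of tray between 0.05 and 0.15 m and x of blank6 in the frame of tray between 0.05 and 0.15 m)) and y of blank1 in the frame of tray between -0.065 and 0.065 m and angle between the z axis of each of blank1, blank2, blank3, blank4, blank5, blank6 and the z axis of tray, either way round below 0.2 rad and height (world z) of each of blank1, blank2, blank3, blank4, blank5, blank6 below 0.06 m and linear speed of each of blank1, blank2, blank3, blank4, blank5, blank6, rake below 0.02 m/s and y of blank2 in the frame of tray between -0.065 and 0.065 m and y of blank3 in the frame of tray between -0.065 and 0.065 m and y of blank4 in the frame of tray between -0.065 and 0.065 m and y of blank5 in the frame of tray between -0.065 and 0.065 m and y of blank6 in the frame of tray between -0.065 and 0.065 m and horizontal distance between blank1 and blank2 above 0.028 m and horizontal distance between each of blank1, blank2 and blank3 above 0.028 m and horizontal distance between each of blank1, blank2, blank3 and blank4 above 0.028 m and horizontal distance between each of blank1, blank2, blank3, blank4 and blank5 above 0.028 m and horizontal distance between each of blank1, blank2, blank3, blank4, blank5 and blank6 above 0.028 m and angle between rake's own z axis and vertical below 0.15 rad and horizontal distance between rake_over_rest and rest below 0.03 m and height (world z) of rake_over_rest below 0.09 m); the robot touches nothing.
It fails at once if the rake presses on the bed with more than 12 N (contact force between rake and pad above 12 N).
It fails at once if the rake hits the tray's walls with more than 12 N (contact force between rake and tray above 12 N).
It fails at once if a blank is touched by the fingers or the arm (contact force between any of the fingers, the arm and blank1 above 0.5 N or contact force between any of the fingers, the arm and blank2 above 0.5 N or contact force between any of the fingers, the arm and blank3 above 0.5 N or contact force between any of the fingers, the arm and blank4 above 0.5 N or contact force between any of the fingers, the arm and blank5 above 0.5 N or contact force between any of the fingers, the arm and blank6 above 0.5 N).
It fails at once if another thing on the table is moved more than 20 mm (distance of any of mug, bangle, bowl, spool, jar, threadbox from where it was at the start of the episode above 0.02 m).
It also fails if it takes over 72 s, if anything falls off the work surface, if the arm or the gripper's body presses on something with over 40 N, if the wrist force passes 120 N, or if a joint passes its speed limit or range.

## Working session

There is one attempt and no reset: what is moved stays moved. The work goes in short steps, Python scripts to look and compute and a shell command to move; the robot and the scene stay as the last step left them, time stands still between calls to the robot, and variables do not carry over. Pictures are saved under pics/ and viewed, at most 10 in all, crops included, and the job is handed in when it is done.

```bash
mkdir -p pics
cat > h.py <<'E'
from workcell import bot
import numpy as np, cv2
def snap(n,f):
    p=bot.grab_frame(n); cv2.imwrite('pics/'+f,p['img'][:,:,::-1]); return p
def st():
    s=bot.observe(); print(s['clock'],np.round(s['position'],4),np.round(s['tool_rot'],3),'F',np.round(s['force'],2),'g',s['grip_width'],s['finger_force']); return s
def proj(p,X):
    c=np.array(p['R'])@np.array(X)+np.array(p['t']); k=np.array(p['intrinsics'])@c; return k[:2]/k[2]
E
python3 - <<'E'
from h import *
st(); print(bot.tip_reach)
for n in('top','scene'):
    p=snap(n,n+'0.png')
    print(n,np.round(p['R'],3).tolist(),np.round(p['t'],3))
    for q in['tray','rake','rest','rake_over_rest','blank1','mug','bangle','bowl','spool','jar','threadbox']:
        for d in bot.spot_point(q,p)[:6 if q=='blank1' else 1]: print(q,np.round(d['xyz'],4),round(d['conf'],2))
a=cv2.imread('pics/top0.png')
E
```

```text
0.0 [ 0.2094 -0.5886  0.3034] [-3.141  0.     0.342] F [0.96 0.91 0.44] g 0.08567633940941956 0.0
0.0726
top [[-0.024, -1.0, -0.011], [-0.984, 0.025, -0.177], [0.177, 0.007, -0.984]] [0.079 0.546 1.228]
rake [0.3867 0.2308 0.0013] 0.84
rest [ 0.429   0.4003 -0.0013] 0.59
rake_over_rest [0.4273 0.3965 0.0697] 0.81
blank1 [ 0.4929 -0.1833  0.0349] 0.75
blank1 [ 0.5385 -0.1988  0.0383] 0.66
blank1 [ 0.4923 -0.162   0.0226] 0.61
blank1 [ 0.5273 -0.2226  0.0172] 0.54
blank1 [ 0.4807 -0.2126  0.019 ] 0.51
blank1 [ 0.542  -0.1714  0.0212] 0.42
mug [ 0.7226  0.086  -0.0013] 0.63
bangle [ 0.3694 -0.007  -0.0017] 0.55
bowl [7.030e-01 2.089e-01 2.000e-04] 0.91
spool [ 0.3759  0.1039 -0.0006] 0.68
jar [ 0.6778 -0.3181  0.0014] 0.77
threadbox [0.6436 0.4589 0.0044] 0.61
scene [[0.077, 0.997, -0.007], [0.865, -0.071, -0.497], [-0.496, 0.032, -0.867]] [-0.116 -0.43   1.591]
tray [ 0.7008  0.2093 -0.0009] 0.58
rake [0.3908 0.2335 0.0026] 0.68
rest [ 0.4238  0.3979 -0.0043] 0.68
rake_over_rest [0.4279 0.3972 0.071 ] 0.66
blank1 [ 0.5382 -0.1975  0.0345] 0.68
blank1 [ 0.4924 -0.1605  0.0219] 0.59
blank1 [ 0.537  -0.1675  0.0201] 0.54
blank1 [ 0.4824 -0.209   0.0213] 0.53
blank1 [ 0.5339 -0.2189  0.0237] 0.51
blank1 [ 0.4876 -0.1851  0.0365] 0.5
bangle [ 0.3678 -0.0093 -0.0023] 0.66
bowl [ 7.042e-01  2.096e-01 -1.000e-04] 0.55
spool [ 0.5376 -0.1945  0.0357] 0.57
jar [ 6.768e-01 -3.195e-01  1.000e-04] 0.87
threadbox [0.6392 0.4521 0.0036] 0.73
```

View pics/top0.png

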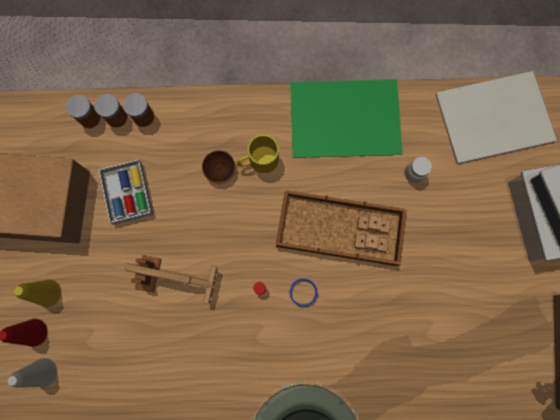

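View pics/scene0.png

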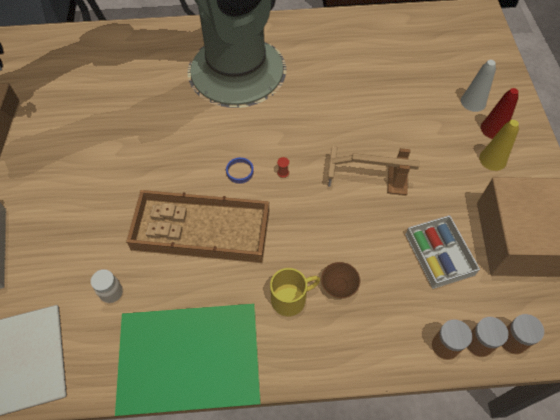

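The top view shows the tray (px 278–405, 193–265) with its +x towards world +y and the heap at the right-hand end. The rake lies at px 125–215, 262–302. The scene view agrees. Next I refine the tray pose by fitting its silhouette.

```bash
cat > fit.py <<'E'
from h import *
from scipy.optimize import minimize
P=[bot.grab_frame(n) for n in('top','scene')]
M=[]
for p in P:
    r=bot.trace('tray',p); 
    # tray region: pick detection containing the tray centre; fill via hull
    for d in r:
        m=d['region'].astype(np.uint8); u=proj(p,[.53,-.1,.03]); 
        c=np.concatenate(cv2.findContours(m,cv2.RETR_EXTERNAL,cv2.CHAIN_APPROX_NONE)[0])
        h=cv2.convexHull(c); print(d['conf'],m.sum(),cv2.contourArea(h),cv2.boundingRect(h))
        if cv2.pointPolygonTest(h,(float(u[0]),float(u[1])),False)>0:
            f=np.zeros(m.shape,np.float32); cv2.fillConvexPoly(f,h,1); M.append((p,f)); break
def hull(p,v):
    c,s=np.cos(v[2]),np.sin(v[2]); X=[proj(p,[v[0]+c*a-s*b,v[1]+s*a+c*b,z]) for a in(-.16,.16) for b in(-.073,.073) for z in(0,.045)]
    return cv2.convexHull(np.float32(X))
def cost(v):
    t=0
    for p,f in M:
        g=np.zeros((420*4,560*4),np.uint8); cv2.fillConvexPoly(g,np.int32(np.round((hull(p,v)+.5)*4*16-8)),1,shift=4)
        F=cv2.resize(f,None,fx=4,fy=4,interpolation=cv2.INTER_NEAREST)
        t+=np.abs(F-g).sum()/16
    return t
v0=np.array([.525,-.095,1.6])
r=minimize(cost,v0,method='Nelder-Mead',options=dict(initial_simplex=[v0,v0+[.01,0,0],v0+[0,.01,0],v0+[0,0,.05]],xatol=1e-4,fatol=.1))
print(r.x,r.fun,len(M))
v=r.x
for p in P:
    a=np.array([d['xyz'] for d in bot.spot_point('blank1',p)]); c,s=np.cos(v[2]),np.sin(v[2])
    d=a[:,:2]-v[:2]; print(np.round(np.c_[d@[c,s],d@[-s,c],a[:,2]]*1000))
for (p,_),n in zip(M,'ab'):
    im=cv2.resize(p['img'][:,:,::-1].copy(),None,fx=3,fy=3,interpolation=cv2.INTER_CUBIC)
    cv2.polylines(im,[np.int32((hull(p,v)+.5)*3)],True,(255,0,255),1)
    u=proj(p,[v[0],v[1],.03])*3; 
    cv2.imwrite(f'pics/fit{n}.png',im[int(u[1])-160:int(u[1])+160,int(u[0])-260:int(u[0])+260])
cv2.imwrite('pics/fit.png',np.vstack([cv2.imread('pics/fita.png')[20:300],cv2.imread('pics/fitb.png')[20:300]]))
E
python3 fit.py
```

```text
0.84 1976 7317.5 (277, 190, 130, 76)
0.94 3259 8284.5 (127, 190, 143, 73)
[ 0.52990339 -0.10755891  1.3848143 ] 418.25 2
[[ -84.   25.   35.]
 [ -85.  -23.   35.]
 [-114.  -19.   19.]
 [-114.   28.   18.]
 [ -57.  -26.   20.]]
[[ -83.  -26.   34.]
 [ -57.   25.   23.]
 [ -85.   27.   39.]
 [-106.   28.   21.]
 [ -60.  -19.   20.]
 [-111.  -24.   24.]]
```

View pics/fit.png

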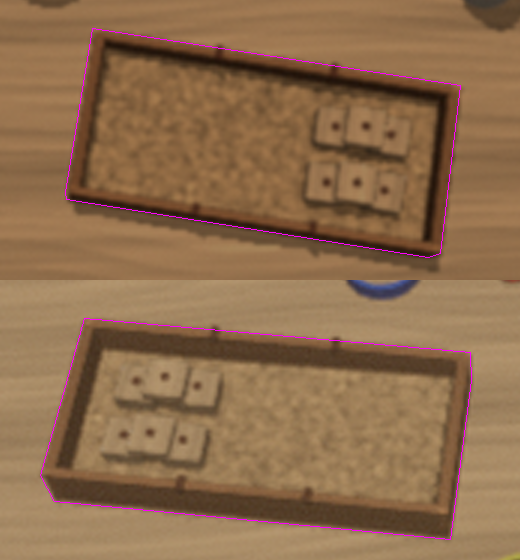

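The fit overlays the rims exactly, giving tray (0.530, -0.108) with yaw 1.385. Blanks sit in rows at about -110 and -58 mm, with the top pair at about -84 mm. Next, move above the rake.

```bash
python3 -m jog '[[[0,0,0,0,0,-0.1424,1],[0,0,0,0,0,-0.1424,1],[0,0,0,0,0,-0.1424,1],[0,0,0,0,0,-0.1424,1],[0,0,0,0,0,-0.1424,1]]]' | tail -c 400
python3 -m jog '[[[0,0,0,0,0,-0.1424,1],[0,0,0,0,0,-0.1424,1],[20,7,0,0,0,0,1],[35,13,0,0,0,0,1],[35,13,0,0,0,0,1]]]' | tail -c 400
python3 -m jog '[[[35,13,0,0,0,0,1],[35,13,0,0,0,0,1],[35,13,0,0,0,0,1],[35,13,0,0,0,0,1],[35,13,0,0,0,0,1]]]' >/dev/null
python3 -m jog '[[[35,13,0,0,0,0,1],[35,13,0,0,0,0,1],[35,13,0,0,0,0,1],[35,13,0,0,0,0,1],[35,13,0,0,0,0,1]]]' >/dev/null
python3 -m jog '[[[35,13,0,0,0,0,1],[35,13,0,0,0,0,1],[35,13,0,0,0,0,1],[35,13,0,0,0,0,1],[35,0,0,0,0,0,1]]]' >/dev/null
python3 -m jog '[[[30,-18,0,0,0,0,1],[30,-18,0,0,0,0,1],[30,-18,0,0,0,0,1],[30,-18,0,0,0,0,1],[30,-18,0,0,0,0,1]]]' >/dev/null
python3 -m jog '[[[30,-18,0,0,0,0,1],[30,-18,0,0,0,0,1],[30,-18,0,0,0,0,1],[30,-18,0,0,0,0,1],[0,0,0,0,0,0,1]]]'
cat > meas.py <<'E'
from h import *
import sys
s=st()
from scipy.spatial.transform import Rotation as R
G=np.array(s['position'])+R.from_euler('xyz',s['tool_rot']).apply([0,0,.054])
print('grasp pt',np.round(G,4))
for n in ('top','scene','wrist'):
    p=bot.grab_frame(n)
    if n=='wrist': cv2.imwrite('pics/'+sys.argv[1],p['img'][:,:,::-1])
    for q in('rake','rake_over_rest'):
        for d in bot.spot_point(q,p)[:1]: print(n,q,np.round(d['xyz'],4),round(d['conf'],2))
E
python3 meas.py w1.png
```

```text
clock: 2.0
position: [0.2095, -0.5888, 0.3039]
tool_rot: [3.142, -0.0, 1.06]
force: [-0.4, -0.2, -0.9]
grip_width: 0.0854
finger_force: 0.0
clock: 2.5
position: [0.2625, -0.508, 0.3037]
tool_rot: [3.142, -0.0, 1.337]
force: [1.3, 0.1, 0.9]
grip_width: 0.0855
finger_force: 0.0
clock: 5.0
position: [0.4628, 0.2645, 0.3042]
tool_rot: [-3.141, -0.002, 1.344]
force: [-0.1, -1.3, 0.6]
grip_width: 0.0853
finger_force: 0.0
5.0 [0.4628 0.2645 0.3042] [-3.141e+00 -2.000e-03  1.344e+00] F [-0.07 -1.3   0.59] g 0.08534975149370931 0.0
grasp pt [0.4628 0.2646 0.2502]
top rake_over_rest [0.4269 0.3977 0.0695] 0.42
scene rake [0.3892 0.23   0.0038] 0.97
scene rake_over_rest [0.4294 0.3947 0.0735] 0.61
wrist rake [0.3917 0.2271 0.002 ] 0.92
wrist rake_over_rest [0.4303 0.3953 0.0728] 0.96
```

```bash
python3 -m jog '[[[20,-31,0,0,0,0,1],[20.3,-32,20,0,0,0,1],[0,0,30,0,0,0,1],[0,0,30,0,0,0,1],[0,0,30,0,0,0,1]]]' >/dev/null
python3 -m jog '[[[0,0,25,0,0,0,1],[0,0,20,0,0,0,1],[0,0,15,0,0,0,1],[0,0,0,0,0,0,1],[0,0,0,0,0,0,1]]]'
```

```text
clock: 6.45
position: [0.4128, 0.3139, 0.1342]
tool_rot: [-3.141, -0.0, 1.338]
force: [-0.3, -0.4, 0.9]
grip_width: 0.0856
finger_force: 0.0
```

Run:
```python
from h import *
s=st(); p=snap('scene','s2.png'); 
u=proj(p,[.41,.32,.09]); im=p['img'][:,:,::-1]; y,x=int(u[1]),int(u[0])
c=cv2.resize(im[max(0,y-80):y+80,x-110:min(560,x+110)],None,fx=3,fy=3); cv2.imwrite('pics/s2c.png',c)
```

```text
6.45 [0.4128 0.3139 0.1342] [-3.141 -0.     1.338] F [-0.26 -0.4   0.93] g 0.08559156451004796 0.0
```

View pics/s2c.png

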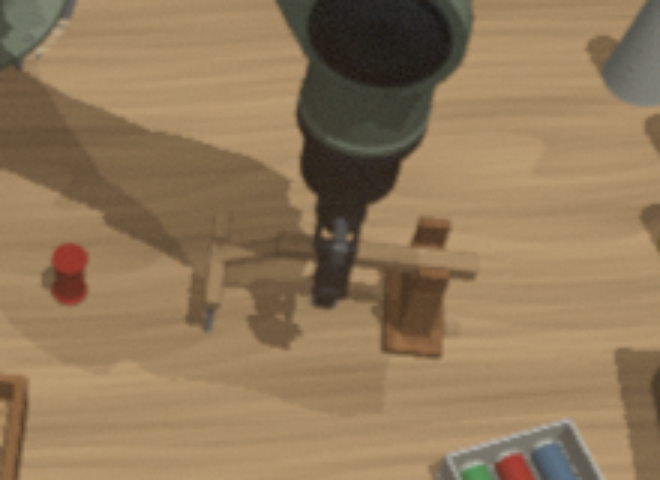

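The gripper straddles the handle at crop px (335, 245). Now close and lift 40 mm.

```bash
python3 -m jog '[[[0,0,0,0,0,0,0],[0,0,0,0,0,0,0],[0,0,0,0,0,0,0],[0,0,0,0,0,0,0],[0,0,0,0,0,0,0]]]' 90
python3 -m jog '[[[0,0,0,0,0,0,0],[0,0,-5,0,0,0,0],[0,0,-15,0,0,0,0],[0,0,-20,0,0,0,0],[0,0,-10,0,0,0,0]]]'
python3 meas.py w2.png
```

```text
clock: 7.0
position: [0.4129, 0.314, 0.1342]
tool_rot: [3.141, -0.0, 1.338]
force: [1.4, -0.7, 6.3]
grip_width: 0.0171
finger_force: 87.5
clock: 7.5
position: [0.4128, 0.3142, 0.1853]
tool_rot: [3.141, -0.001, 1.339]
force: [-0.4, 0.5, -0.6]
grip_width: 0.0167
finger_force: 87.9
7.5 [0.4128 0.3142 0.1853] [ 3.141e+00 -1.000e-03  1.339e+00] F [-0.43  0.45 -0.59] g 0.016673327358733663 87.9038143157959
grasp pt [0.4129 0.3142 0.1313]
top rake [0.7001 0.2093 0.0017] 0.44
top rake_over_rest [ 0.5389 -0.1962  0.0374] 0.38
scene rake [0.39   0.2293 0.052 ] 0.9
scene rake_over_rest [0.4335 0.3954 0.1215] 0.58
wrist rake [0.3903 0.2274 0.0476] 0.58
wrist rake_over_rest [0.4336 0.3932 0.1197] 0.64
```

View pics/w2.png

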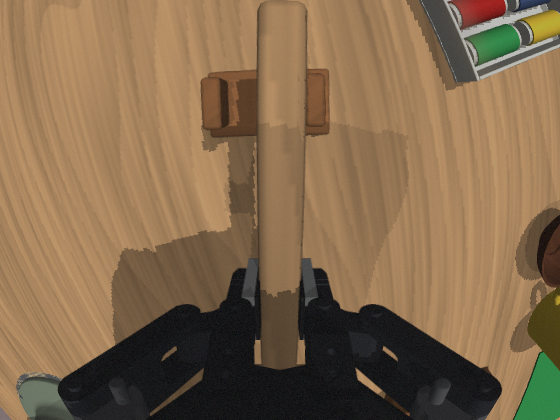

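The wrist view confirms the handle sits squarely between the pads (px 283, 310), with the rest behind it at (265, 100). Tip z = TCP z − 0.134, and the rake origin is 88.5 mm behind the TCP. Carry it to tray x = +40 mm.

```bash
python3 -m jog '[[[0,0,-20,0,0,0,0],[0,0,-25,0,0,0,0],[0,0,-15,0,0,-0.046,0],[-20,15,0,0,0,0,0],[-30,22,0,0,0,0,0]]]' 110 >/dev/null
python3 -m jog '[[[-30,22,0,0,0,0,0],[-30,22,0,0,0,0,0],[-30,22,0,0,0,0,0],[-30,22,0,0,0,0,0],[-30,22,0,0,0,0,0]]]' >/dev/null
python3 -m jog '[[[-30,22,0,0,0,0,0],[-25,17,0,0,0,0,0],[-9,7,10,0,0,0,0],[0,0,0,0,0,0,0],[0,0,0,0,0,0,0]]]'
cat > tr.py <<'E'
from h import *
import sys
n=int(sys.argv[1]) if len(sys.argv)>1 else 1
s=st(); v=np.array([.5299,-.1076,1.3848]); c,q=np.cos(v[2]),np.sin(v[2])
y=s['tool_rot'][2]; r=np.array(s['position'][:2])-.0885*np.array([np.cos(y),np.sin(y)])
d=r-v[:2]; print('rake tray x %.1f y %.1f yawerr %.3f tip z %.1f'%(1000*(d@[c,q]),1000*(d@[-q,c]),y-v[2],1000*(s['position'][2]-.1342)))
F=[s['force']]
for i in range(n-1): bot.grab_frame('top'); F.append(bot.observe()['force'])
print('meanF',np.round(np.mean(F,0),2),'sd',np.round(np.std(F,0),2))
if n>1:
    p=bot.grab_frame('top')
    for m in('scene','top'):
        p=bot.grab_frame(m)
        for e in bot.spot_point('rake',p)[:1]:
            e=np.array(e['xyz']); d=e[:2]-v[:2]; print(m,'rake seen in tray',np.round(1000*np.array([d@[c,q],d@[-q,c],e[2]]),1))
E
python3 tr.py 8
```

```text
clock: 9.45
position: [0.553, 0.0197, 0.2335]
tool_rot: [-3.14, -0.0, 1.385]
force: [-0.5, -0.1, -0.9]
grip_width: 0.0161
finger_force: 110.7
9.45 [0.553  0.0197 0.2335] [-3.14  -0.     1.385] F [-0.46 -0.1  -0.86] g 0.016131983065481838 110.72094440460205
rake tray x 40.9 y 0.8 yawerr 0.001 tip z 99.3
meanF [-0.31  0.16 -1.22] sd [0.21 0.56 0.26]
scene rake seen in tray [ 42.3   0.7 101.8]
```

```bash
cat > ok <<'E'
#!/usr/bin/env python3
# guard: passes jog's report through in brief, fails if world Fz exceeds argv[1]
import sys,re
t=sys.stdin.read(); f=re.search(r'force: \[(.*?)\]',t); p=re.search(r'position: \[(.*?)\]',t)
if not f: print(t); sys.exit(1)
z=float(f[1].split(',')[2]); print('tip %.1f'%(1000*float(p[1].split(',')[2])-134.2),'F',f[1]); sys.exit(z>float(sys.argv[1]))
E
chmod +x ok
python3 -m jog '[[[0,0,20,0,0,0,0],[0,0,25,0,0,0,0],[0,0,15,0,0,0,0],[0,0,6,0,0,0,0],[0,0,0,0,0,0,0]]]' | ./ok 1.3 &&
python3 -m jog '[[[0,0,1,0,0,0,0]]]' | ./ok 1.3 && python3 -m jog '[[[0,0,1,0,0,0,0]]]' | ./ok 1.3 && python3 -m jog '[[[0,0,1,0,0,0,0]]]' | ./ok 1.3 && python3 -m jog '[[[0,0,1,0,0,0,0]]]' | ./ok 1.3 && python3 -m jog '[[[0,0,1,0,0,0,0]]]' | ./ok 1.3 && python3 -m jog '[[[0,0,1,0,0,0,0]]]' | ./ok 1.3 && python3 -m jog '[[[0,0,1,0,0,0,0]]]' | ./ok 1.3 && python3 -m jog '[[[0,0,1,0,0,0,0]]]' | ./ok 1.3 && python3 -m jog '[[[0,0,1,0,0,0,0]]]' | ./ok 1.3 && python3 -m jog '[[[0,0,1,0,0,0,0]]]' | ./ok 1.3
```

```text
tip 33.3 F -0.2, 0.0, 0.9
tip 33.4 F 0.2, 0.5, -1.8
tip 32.5 F 0.6, -0.5, -1.1
tip 31.3 F 1.0, -0.3, -1.7
tip 30.0 F -0.6, 0.3, -1.0
tip 28.8 F 0.2, -0.3, -1.4
tip 27.7 F -0.1, 0.2, -1.7
tip 26.6 F -0.1, -0.4, -0.8
tip 25.6 F -0.5, 0.3, -1.1
tip 24.6 F -0.2, 0.2, -0.4
tip 23.6 F 0.1, 0.6, -1.1
```

```bash
python3 -m jog '[[[0,0,0.8,0,0,0,0]]]' | ./ok 1.3 && python3 -m jog '[[[0,0,0.8,0,0,0,0]]]' | ./ok 1.3 && python3 -m jog '[[[0,0,0.8,0,0,0,0]]]' | ./ok 1.3 && python3 -m jog '[[[0,0,0.6,0,0,0,0]]]' | ./ok 1.3 && python3 -m jog '[[[0,0,0.6,0,0,0,0]]]' | ./ok 1.3 && python3 -m jog '[[[0,0,0.6,0,0,0,0]]]' | ./ok 1.3 && python3 -m jog '[[[0,0,0.6,0,0,0,0]]]' | ./ok 1.3 && python3 -m jog '[[[0,0,0.6,0,0,0,0]]]' | ./ok 1.3 && python3 -m jog '[[[0,0,0.6,0,0,0,0]]]' | ./ok 1.3 && python3 -m jog '[[[0,0,0.6,0,0,0,0]]]' | ./ok 1.3 && python3 -m jog '[[[0,0,0.6,0,0,0,0]]]' | ./ok 1.3 && python3 -m jog '[[[0,0,0.6,0,0,0,0]]]' | ./ok 1.3 && python3 -m jog '[[[0,0,0.6,0,0,0,0]]]' | ./ok 1.3 && python3 -m jog '[[[0,0,0.6,0,0,0,0]]]' | ./ok 1.3 && python3 -m jog '[[[0,0,0.6,0,0,0,0]]]' | ./ok 1.3 && python3 -m jog '[[[0,0,0.6,0,0,0,0]]]' | ./ok 1.3 && python3 -m jog '[[[0,0,0.6,0,0,0,0]]]' | ./ok 1.3
python3 -m jog '[[[0,0,0,0,0,0,0],[0,0,0,0,0,0,0]]]' | ./ok 1.3
```

```text
tip 22.8 F -0.3, 0.6, -1.9
tip 22.0 F 0.1, -0.5, -1.3
tip 21.2 F 0.7, 0.5, -1.6
tip 20.6 F -0.3, -0.5, -1.8
tip 20.1 F -0.4, -0.3, -1.3
tip 19.5 F 0.8, 0.4, -1.5
tip 18.9 F -0.5, 0.5, -1.5
tip 18.3 F -0.3, -0.5, -1.2
tip 17.7 F 0.9, -0.5, -1.0
tip 17.1 F -0.3, 0.6, -1.6
tip 16.5 F 0.8, -0.0, -1.0
tip 15.9 F 0.5, -0.6, -1.2
tip 15.2 F -0.0, -0.3, -0.8
tip 14.7 F -0.3, -0.3, -0.6
tip 14.0 F -0.3, 0.0, -1.2
tip 13.5 F 0.6, 0.1, -2.1
tip 12.9 F 0.1, 0.6, 1.1
tip 13.0 F -0.1, 0.2, 0.2
```

Contact: bed at about 13.3 mm at x = +41. Draw lightly towards +x, measuring the slope.

```bash
python3 -m jog '[[[0,0,0.2,0,0,0,0]]]' | ./ok 5 && python3 -m jog '[[[4,0,0,0,0,0,0]]]' | ./ok 5 && python3 -m jog '[[[4,0,-0.1,0,0,0,0]]]' | ./ok 5 && python3 -m jog '[[[4,0,-0.1,0,0,0,0]]]' | ./ok 5 && python3 -m jog '[[[4,0,-0.1,0,0,0,0]]]' | ./ok 5 && python3 -m jog '[[[4,0,-0.1,0,0,0,0]]]' | ./ok 5 && python3 -m jog '[[[4,0,-0.1,0,0,0,0]]]' | ./ok 5 && python3 -m jog '[[[4,0,-0.1,0,0,0,0]]]' | ./ok 5 && python3 -m jog '[[[4,0,-0.1,0,0,0,0]]]' | ./ok 5 ; python3 tr.py 6
```

```text
tip 12.8 F 0.8, 1.4, 1.2
tip 12.7 F -0.3, -2.1, 0.8
tip 12.8 F -0.5, -2.3, 1.0
tip 12.9 F -1.2, -1.4, 1.3
tip 13.0 F -0.6, -0.9, 0.4
tip 13.1 F -0.4, -1.3, 1.3
tip 13.2 F 0.4, -0.6, -0.0
tip 13.3 F 1.0, -2.4, 0.8
tip 13.4 F 0.4, -2.7, 0.1
14.35 [0.5595 0.0505 0.1476] [-3.142  0.     1.385] F [ 0.42 -2.74  0.13] g 0.016074372116562503 111.10961079597473
rake tray x 72.3 y 0.2 yawerr -0.000 tip z 13.4
meanF [-0.11  1.41  1.78] sd [0.46 2.03 0.79]
```

Drawn 32 mm with about 2 N of contact. Level bed is around 11.4 mm and the slope about 2.4 %. Next I touch the tops of row 2 (x ≈ -48) to learn their height.

```bash
python3 -m jog '[[[0,0,-10,0,0,0,0],[0,0,-30,0,0,0,0],[-20,0,-20,0,0,0,0],[-35,0,0,0,0,0,0],[-35,0,0,0,0,0,0]]]' >/dev/null
python3 -m jog '[[[-25,0,10,0,0,0,0],[-5.3,0,18,0,0,0,0],[0,0,7,0,0,0,0],[0,0,0,0,0,0,0],[0,0,0,0,0,0,0]]]' >/dev/null
python3 tr.py
python3 -m jog '[[[0,0,1,0,0,0,0],[0,0,1,0,0,0,0]]]' | ./ok 0.6 && python3 -m jog '[[[0,0,0.8,0,0,0,0]]]' | ./ok 0.6 && python3 -m jog '[[[0,0,0.8,0,0,0,0]]]' | ./ok 0.6 && python3 -m jog '[[[0,0,0.8,0,0,0,0]]]' | ./ok 0.6 && python3 -m jog '[[[0,0,0.8,0,0,0,0]]]' | ./ok 0.6 && python3 -m jog '[[[0,0,0.8,0,0,0,0]]]' | ./ok 0.6 && python3 -m jog '[[[0,0,0.8,0,0,0,0]]]' | ./ok 0.6 && python3 -m jog '[[[0,0,0.8,0,0,0,0]]]' | ./ok 0.6 && python3 -m jog '[[[0,0,0.8,0,0,0,0]]]' | ./ok 0.6 && python3 -m jog '[[[0,0,0.8,0,0,0,0]]]' | ./ok 0.6 && python3 -m jog '[[[0,0,0.8,0,0,0,0]]]' | ./ok 0.6 && python3 -m jog '[[[0,0,0.8,0,0,0,0]]]' | ./ok 0.6 && python3 -m jog '[[[0,0,0.8,0,0,0,0]]]' | ./ok 0.6 && python3 -m jog '[[[0,0,0.8,0,0,0,0]]]' | ./ok 0.6 && python3 -m jog '[[[0,0,0.8,0,0,0,0]]]' | ./ok 0.6
```

```text
15.85 [ 0.5374 -0.0671  0.1732] [ 3.141 -0.     1.386] F [ 0.26 -0.88 -1.61] g 0.016199204039063057 110.79159021377563
rake tray x -47.3 y 0.0 yawerr 0.001 tip z 39.0
meanF [ 0.26 -0.88 -1.61] sd [0. 0. 0.]
tip 36.9 F 0.4, 1.1, -0.6
tip 35.8 F -1.4, 0.2, -1.8
tip 34.9 F -0.2, 0.3, -1.5
tip 34.0 F 0.7, -0.8, -1.3
tip 33.1 F 0.6, -1.1, -1.8
tip 32.3 F -0.3, 0.4, -1.2
tip 31.5 F -0.3, -0.4, -0.8
tip 30.7 F -0.3, 0.1, -0.9
tip 30.0 F 0.7, 1.2, 1.3
```

```bash
python3 -m jog '[[[0,0,-10,0,0,0,0],[0,0,-30,0,0,0,0],[-34,0,0,0,0,0,0],[-35,0,0,0,0,0,0],[0,0,0,0,0,0,0]]]' >/dev/null
python3 -m jog '[[[0,0,15,0,0,0,0],[0,0,15,0,0,0,0],[0,0,4,0,0,0,0],[0,0,0,0,0,0,0]]]' | ./ok 0.6 ; python3 tr.py
python3 -m jog '[[[0,0,0.8,0,0,0,0]]]' | ./ok 0.6 && python3 -m jog '[[[0,0,0.8,0,0,0,0]]]' | ./ok 0.6 && python3 -m jog '[[[0,0,0.8,0,0,0,0]]]' | ./ok 0.6 && python3 -m jog '[[[0,0,0.8,0,0,0,0]]]' | ./ok 0.6 && python3 -m jog '[[[0,0,0.8,0,0,0,0]]]' | ./ok 0.6 && python3 -m jog '[[[0,0,0.8,0,0,0,0]]]' | ./ok 0.6 && python3 -m jog '[[[0,0,0.8,0,0,0,0]]]' | ./ok 0.6 && python3 -m jog '[[[0,0,0.8,0,0,0,0]]]' | ./ok 0.6 && python3 -m jog '[[[0,0,0.8,0,0,0,0]]]' | ./ok 0.6 && python3 -m jog '[[[0,0,0.8,0,0,0,0]]]' | ./ok 0.6 && python3 -m jog '[[[0,0,0.8,0,0,0,0]]]' | ./ok 0.6 && python3 -m jog '[[[0,0,0.8,0,0,0,0]]]' | ./ok 0.6 && python3 -m jog '[[[0,0,0.8,0,0,0,0]]]' | ./ok 0.6
```

```text
tip 34.9 F -0.5, 0.8, -1.3
17.75 [ 0.524  -0.1349  0.1691] [-3.14  -0.     1.386] F [-0.5   0.76 -1.3 ] g 0.015967939702542795 110.86520791053772
rake tray x -116.4 y 0.6 yawerr 0.001 tip z 34.9
meanF [-0.5   0.76 -1.3 ] sd [0. 0. 0.]
tip 35.2 F -0.3, 0.2, -1.1
tip 34.7 F 0.4, 0.3, -0.4
tip 33.9 F 0.4, 0.7, -0.8
tip 32.9 F 0.4, 0.2, -1.6
tip 32.1 F 0.3, 0.1, -0.9
tip 31.2 F 0.4, -0.2, -1.8
tip 30.4 F -0.2, 0.1, -0.0
tip 29.7 F 0.3, 1.8, 2.5
```

```bash
python3 -m jog '[[[0,0,-3.2,0,0,0,0],[5,0,0,0,0,0,0],[7,0,0,0,0,0,0],[7,0,0,0,0,0,0],[7,0,0,0,0,0,0]]]' | ./ok 3
python3 -m jog '[[[7,0,0,0,0,0,0],[7,0,0,0,0,0,0],[7,0,0,0,0,0,0],[7,0,0,0,0,0,0],[0,0,0,0,0,0,0]]]' | ./ok 3; python3 tr.py
cat > see.py <<'E'
from h import *
import sys
v=np.array([.5299,-.1076,1.3848]); c,q=np.cos(v[2]),np.sin(v[2]); ims=[]
for n in('top','scene'):
    p=bot.grab_frame(n)
    for d in bot.spot_point('blank1',p):
        e=np.array(d['xyz']); a=e[:2]-v[:2]; print(n,np.round(1000*np.array([a@[c,q],a@[-q,c],e[2]])),round(d['conf'],2))
    H=np.float32([proj(p,[v[0]+c*a-q*b,v[1]+q*a+c*b,.035]) for a,b in((-.17,.09),(.17,.09),(.17,-.09),(-.17,-.09))])
    ims.append(cv2.warpPerspective(p['img'][:,:,::-1],cv2.getPerspectiveTransform(H,np.float32([[0,0],[560,0],[560,296],[0,296]])),(560,296),flags=cv2.INTER_CUBIC))
cv2.imwrite('pics/'+sys.argv[1],np.vstack(ims))
E
python3 see.py p1.png
```

```text
tip 32.8 F 0.2, -0.3, -1.1
tip 32.8 F -0.1, -0.3, -1.1
19.55 [ 0.5346 -0.0816  0.167 ] [ 3.141e+00 -1.000e-03  1.386e+00] F [-0.14 -0.31 -1.06] g 0.01642579757787874 110.78699469566345
rake tray x -62.0 y 0.1 yawerr 0.001 tip z 32.8
meanF [-0.14 -0.31 -1.06] sd [0. 0. 0.]
top [-34.  25.  29.] 0.44
top [ 67. 179.  -1.] 0.25
scene [-109.   25.   22.] 0.78
scene [-23.  25.  30.] 0.53
scene [-61. -17.  21.] 0.51
scene [-30. -22.  32.] 0.42
scene [-56.  28.  22.] 0.39
scene [573.  -2.   2.] 0.29
```

View pics/p1.png

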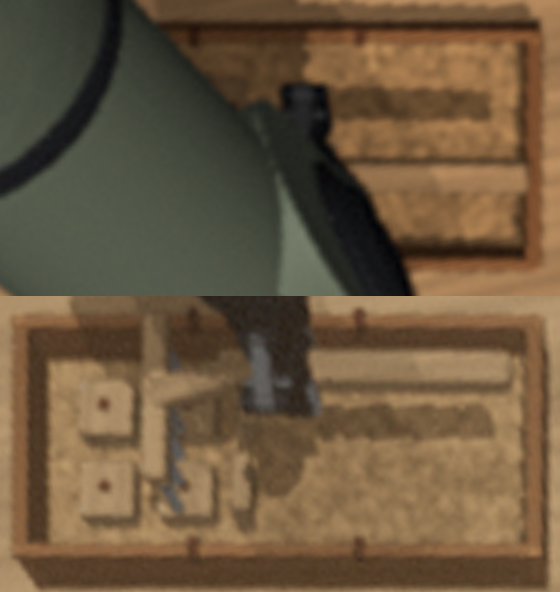

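The lower view shows row 1 intact (108, 405/490) and row 2 intact (188, 485). A top blank has dropped in front of row 2 but is standing on edge (243, 485). I push high so it topples forward.

```bash
python3 -m jog '[[[0,0,-3,0,0,0,0],[0,0,-3,0,0,0,0],[7,0,0,0,0,0,0],[7,0,0,0,0,0,0],[7,0,0,0,0,0,0]]]' | ./ok 3
python3 -m jog '[[[7,0,0,0,0,0,0],[6,0,0,0,0,0,0],[6,0,0,0,0,0,0],[6,0,0,0,0,0,0],[6,0,0,0,0,0,0]]]' | ./ok 3
python3 -m jog '[[[0,0,0,0,0,0,0],[0,0,-30,0,0,0,0],[0,0,-30,0,0,0,0],[0,0,-40,0,0,0,0],[0,0,-40,0,0,0,0]]]' | ./ok 3
python3 -m jog '[[[40,0,0,0,0,0,0],[45,0,0,0,0,0,0],[45,0,0,0,0,0,0],[30,0,0,0,0,0,0],[0,0,0,0,0,0,0]]]' | ./ok 3; python3 tr.py
python3 see.py p2.png
```

```text
tip 39.1 F -1.2, -1.5, 7.6
tip 38.7 F -0.6, 0.7, -2.0
tip 180.1 F 0.7, -1.2, -1.9
tip 178.8 F -0.5, -1.1, -1.1
21.75 [0.5734 0.1302 0.313 ] [-3.141e+00 -2.000e-03  1.390e+00] F [-0.5  -1.1  -1.07] g 0.016171151417724152 110.9386932849884
rake tray x 153.2 y 0.8 yawerr 0.005 tip z 178.8
meanF [-0.5  -1.1  -1.07] sd [0. 0. 0.]
top [-113.  -17.   18.] 0.76
top [-59. -25.  17.] 0.64
top [ -5. -24.  20.] 0.56
top [-61.  30.  19.] 0.54
top [-113.   30.   16.] 0.45
scene [-57.  26.  23.] 0.79
scene [-107.   26.   22.] 0.75
scene [ -9. -25.  19.] 0.61
scene [-59. -19.  19.] 0.56
scene [-3. 26. 19.] 0.56
scene [-110.  -24.   20.] 0.51
```

View pics/p2.png

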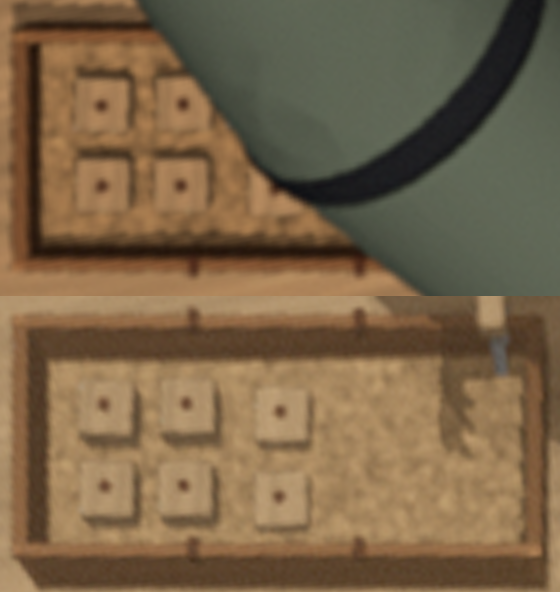

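All six now lie flat: row 1 (108, 400/487), row 2 (188, 403/485), and the former top pair at (280, 412/497), x ≈ -5. Next I set the tines in the gap between rows 1 and 2 (x ≈ -85).

```bash
python3 -m jog '[[[-35,0,0,0,0,0,0],[-45,0,0,0,0,0,0],[-45,0,20,0,0,0,0],[-45,0,20,0,0,0,0],[-40,0,20,0,0,0,0]]]' >/dev/null
python3 -m jog '[[[-28,0,20,0,0,0,0],[0,0,20,0,0,0,0],[0,0,20,0,0,0,0],[0,0,0,0,0,0,0],[0,0,0,0,0,0,0]]]' >/dev/null
python3 tr.py
```

```text
22.95 [ 0.5294 -0.1089  0.1935] [-3.141  0.     1.384] F [ 0.38  0.53 -1.65] g 0.01588951630825033 110.8591639995575
rake tray x -89.9 y 0.3 yawerr -0.001 tip z 59.3
meanF [ 0.38  0.53 -1.65] sd [0. 0. 0.]
```

```bash
python3 -m jog '[[[5,0,10,0,0,0,0],[0,0,12,0,0,0,0],[0,0,4,0,0,0,0],[0,0,0,0,0,0,0],[0,0,0,0,0,0,0]]]' | ./ok 0.7 && python3 tr.py && python3 -m jog '[[[0,0,1,0,0,0,0]]]' | ./ok 0.7 && python3 -m jog '[[[0,0,1,0,0,0,0]]]' | ./ok 0.7 && python3 -m jog '[[[0,0,1,0,0,0,0]]]' | ./ok 0.7 && python3 -m jog '[[[0,0,1,0,0,0,0]]]' | ./ok 0.7 && python3 -m jog '[[[0,0,1,0,0,0,0]]]' | ./ok 0.7 && python3 -m jog '[[[0,0,1,0,0,0,0]]]' | ./ok 0.7 && python3 -m jog '[[[0,0,1,0,0,0,0]]]' | ./ok 0.7 && python3 -m jog '[[[0,0,2,0,0,0,0]]]' | ./ok 0.7 && python3 -m jog '[[[0,0,2,0,0,0,0]]]' | ./ok 0.7 && python3 -m jog '[[[0,0,2,0,0,0,0]]]' | ./ok 0.7 && python3 -m jog '[[[0,0,2,0,0,0,0]]]' | ./ok 0.7 && python3 -m jog '[[[0,0,2,0,0,0,0]]]' | ./ok 0.7
```

```text
tip 32.8 F -0.3, 0.3, -1.3
23.45 [ 0.5305 -0.1034  0.167 ] [-3.142 -0.     1.385] F [-0.3   0.28 -1.27] g 0.016122520955273268 110.86013317108154
rake tray x -84.2 y 0.2 yawerr -0.000 tip z 32.8
meanF [-0.3   0.28 -1.27] sd [0. 0. 0.]
tip 32.1 F 0.5, -0.3, -1.0
tip 31.0 F -0.6, -0.9, -1.4
tip 29.9 F 0.5, 0.2, -1.1
tip 28.8 F -0.4, 1.1, -2.1
tip 27.8 F -0.8, -0.1, -1.5
tip 26.7 F 0.5, -0.5, -1.4
tip 25.7 F 0.6, 0.9, -2.3
tip 23.8 F 0.5, 0.4, -1.3
tip 21.6 F -0.1, -0.0, -1.0
tip 19.6 F 0.1, -0.3, -0.2
tip 17.6 F 0.0, 0.4, -2.3
tip 15.6 F 0.1, 0.5, -1.7
```

Tines are in the gap. Now feel for the bed.

```bash
python3 -m jog '[[[0,0,0.8,0,0,0,0]]]' | ./ok 0.6 && python3 -m jog '[[[0,0,0.8,0,0,0,0]]]' | ./ok 0.6 && python3 -m jog '[[[0,0,0.6,0,0,0,0]]]' | ./ok 0.6 && python3 -m jog '[[[0,0,0.5,0,0,0,0]]]' | ./ok 0.6 && python3 -m jog '[[[0,0,0.5,0,0,0,0]]]' | ./ok 0.6 && python3 -m jog '[[[0,0,0.5,0,0,0,0]]]' | ./ok 0.6 && python3 -m jog '[[[0,0,0.5,0,0,0,0]]]' | ./ok 0.6 && python3 -m jog '[[[0,0,0.5,0,0,0,0]]]' | ./ok 0.6 && python3 -m jog '[[[0,0,0.5,0,0,0,0]]]' | ./ok 0.6 && python3 -m jog '[[[0,0,0.5,0,0,0,0]]]' | ./ok 0.6 && python3 -m jog '[[[0,0,0.5,0,0,0,0]]]' | ./ok 0.6
python3 -m jog '[[[0,0,0,0,0,0,0]]]' | ./ok 0.6; python3 -m jog '[[[0,0,0,0,0,0,0]]]' | ./ok 0.6
```

```text
tip 14.7 F 0.6, -0.8, -1.6
tip 14.1 F -0.7, -0.2, -1.9
tip 13.6 F -0.2, 0.6, -1.2
tip 13.1 F -0.6, 0.3, -1.1
tip 12.6 F 0.1, 0.7, -1.9
tip 12.1 F -0.8, -0.3, -2.2
tip 11.6 F -0.0, 0.7, -0.7
tip 11.1 F 0.6, -0.3, -1.0
tip 10.6 F -0.6, 1.7, -0.1
tip 10.2 F -0.0, 2.0, 2.2
tip 10.2 F -1.2, 1.3, 1.7
tip 10.2 F -0.4, 1.4, 2.0
```

```bash
python3 -m jog '[[[3,0,0,0,0,0,0],[5,0,0,0,0,0,0]]]' | ./ok 5 && python3 -m jog '[[[5,0,0,0,0,0,0],[5,0,0,0,0,0,0]]]' | ./ok 5 && python3 -m jog '[[[5,0,0,0,0,0,0],[5,0,0,0,0,0,0]]]' | ./ok 5 && python3 -m jog '[[[5,0,0,0,0,0,0],[5,0,0,0,0,0,0]]]' | ./ok 5 && python3 -m jog '[[[5,0,0,0,0,0,0]]]' | ./ok 5 && python3 -m jog '[[[5,0,0,0,0,0,0]]]' | ./ok 5; python3 tr.py
```

```text
tip 10.1 F -0.2, -1.9, -0.3
tip 10.1 F -0.4, -2.0, 0.8
tip 10.1 F -0.1, -1.5, 0.9
tip 10.1 F -1.3, -1.6, 1.1
tip 10.1 F 0.1, -1.6, 0.4
tip 10.1 F 0.5, -1.7, 0.9
26.85 [ 0.5394 -0.0558  0.1443] [-3.142 -0.     1.385] F [ 0.55 -1.71  0.88] g 0.016016892336414658 111.01617693901062
rake tray x -35.9 y 0.3 yawerr -0.000 tip z 10.1
meanF [ 0.55 -1.71  0.88] sd [0. 0. 0.]
```

```bash
python3 -m jog '[[[5,0,-0.1,0,0,0,0]]]' | ./ok 5 && python3 -m jog '[[[5,0,-0.12,0,0,0,0]]]' | ./ok 5 && python3 -m jog '[[[5,0,-0.12,0,0,0,0]]]' | ./ok 5 && python3 -m jog '[[[5,0,-0.13,0,0,0,0]]]' | ./ok 5 && python3 -m jog '[[[5,0,-0.13,0,0,0,0]]]' | ./ok 5 && python3 -m jog '[[[5,0,-0.13,0,0,0,0]]]' | ./ok 5 && python3 -m jog '[[[5,0,-0.13,0,0,0,0]]]' | ./ok 5 && python3 -m jog '[[[5,0,-0.13,0,0,0,0]]]' | ./ok 5 && python3 -m jog '[[[4,0,-0.12,0,0,0,0]]]' | ./ok 5 && python3 -m jog '[[[3,0,-0.1,0,0,0,0],[0,0,0,0,0,0,0]]]' | ./ok 5; python3 tr.py
```

```text
tip 10.2 F 0.2, -1.6, 0.6
tip 10.3 F 0.2, -1.7, 0.9
tip 10.5 F -0.4, -1.3, 0.5
tip 10.6 F 0.4, -1.1, 0.5
tip 10.7 F 0.2, -1.7, 1.0
tip 10.8 F -0.7, -1.3, -0.1
tip 11.0 F 0.2, -2.6, 1.4
tip 11.1 F 0.8, -2.2, 1.3
tip 11.2 F -0.6, -1.9, 1.5
tip 11.4 F -0.8, 1.2, 2.6
27.95 [ 0.5482 -0.0094  0.1456] [ 3.141 -0.     1.385] F [-0.82  1.21  2.61] g 0.01638018098992322 111.20270490646362
rake tray x 11.4 y 0.2 yawerr 0.000 tip z 11.4
meanF [-0.82  1.21  2.61] sd [0. 0. 0.]
```

```bash
python3 -m jog '[[[-3,0,0,0,0,0,0],[0,0,-10,0,0,0,0],[0,0,-30,0,0,0,0],[0,0,-40,0,0,0,0],[0,0,-20,0,0,0,0]]]' | ./ok 9
python3 -m jog '[[[20,-14,0,0,0,0,0],[31,-20,0,0,0,0,0],[31,-20,0,0,0,0,0],[31,-20,0,0,0,0,0],[31,-20,0,0,0,0,0]]]' | ./ok 9
python3 -m jog '[[[31,-20,0,0,0,0,0],[31,-20,0,0,0,0,0],[31,-20,0,0,0,0,0],[31,-20,0,0,0,0,0],[28,-19,0,0,0,0.046,0]]]' | ./ok 9
python3 -m jog '[[[0,0,0,0,0,0,0],[0,0,0,0,0,0,0]]]' | ./ok 9
python3 see.py p3.png; python3 meas.py w3.png
```

```text
tip 114.6 F 0.1, 0.3, -1.3
tip 111.9 F -0.3, 1.0, -1.2
tip 111.9 F 0.8, -0.1, -1.8
tip 111.7 F 1.0, -0.5, -1.4
top [ 32. -24.  20.] 0.75
top [66. 22. 20.] 0.74
top [-114.  -22.   16.] 0.71
top [-113.   27.   15.] 0.68
top [33. 29. 22.] 0.63
top [ 66. -26.  20.] 0.45
scene [-110.  -26.   22.] 0.7
scene [-109.   27.   22.] 0.69
scene [66. 24. 20.] 0.53
scene [ 33. -17.  22.] 0.48
scene [ 64. -26.  21.] 0.47
scene [35. 27. 26.] 0.46
29.85 [0.4132 0.3125 0.2456] [3.141 0.    1.337] F [ 0.15  0.61 -1.49] g 0.016322141060983158 110.76979279518127
grasp pt [0.4133 0.3125 0.1916]
top rake_over_rest [ 0.6763 -0.3195  0.0009] 0.67
scene rake [0.3935 0.2298 0.1142] 0.65
scene rake_over_rest [0.4348 0.3919 0.1776] 0.64
wrist rake [0.3916 0.2267 0.1155] 0.71
wrist rake_over_rest [0.4322 0.392  0.1837] 0.79
```

View pics/p3.png

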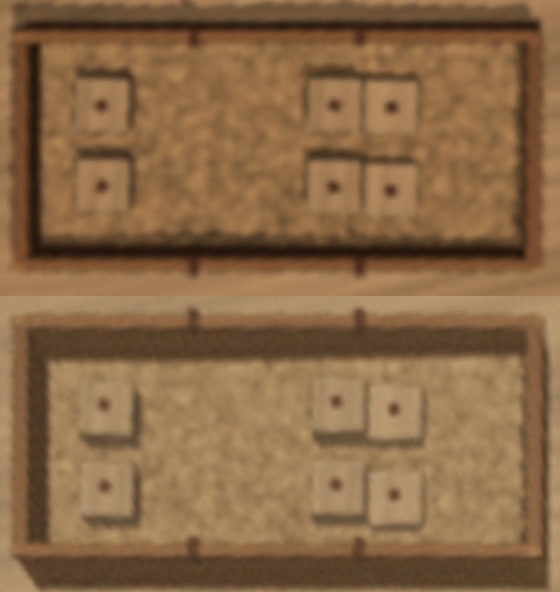

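Result as wanted: blanks at x ≈ -111, +33 and +66, two in each third, all flat. The marks at px 193/360 lie well clear of the centres at px 103, 335 and 392. Now I lay the rake back.

```bash
python3 -m jog '[[[1.6,0,10,0,0,0,0],[0,0,25,0,0,0,0],[0,0,25,0,0,0,0],[0,0,20,0,0,0,0],[0,0,10,0,0,0,0]]]' | ./ok 1.5 &&
python3 -m jog '[[[0,0,5,0,0,0,0],[0,0,4,0,0,0,0],[0,0,2,0,0,0,0],[0,0,0,0,0,0,0]]]' | ./ok 1.5 && python3 tr.py && python3 -m jog '[[[0,0,2,0,0,0,0],[0,0,1,0,0,0,0]]]' | ./ok 1.5 && python3 -m jog '[[[0,0,1,0,0,0,0]]]' | ./ok 1.5 && python3 -m jog '[[[0,0,1,0,0,0,0]]]' | ./ok 1.5 && python3 -m jog '[[[0,0,1,0,0,0,0]]]' | ./ok 1.5 && python3 -m jog '[[[0,0,1,0,0,0,0]]]' | ./ok 1.5 && python3 -m jog '[[[0,0,1,0,0,0,0]]]' | ./ok 1.5 && python3 -m jog '[[[0,0,1,0,0,0,0]]]' | ./ok 1.5 && python3 -m jog '[[[0,0,1,0,0,0,0]]]' | ./ok 1.5 && python3 -m jog '[[[0,0,0.5,0,0,0,0]]]' | ./ok 1.5 && python3 -m jog '[[[0,0,0.5,0,0,0,0]]]' | ./ok 1.5 && python3 -m jog '[[[0,0,0.5,0,0,0,0]]]' | ./ok 1.5
```

```text
tip 19.2 F 0.1, 0.3, -1.4
tip 10.6 F 0.4, -0.6, -1.4
31.2 [0.4132 0.3153 0.1448] [ 3.141 -0.     1.338] F [ 0.43 -0.56 -1.35] g 0.015624453393928962 110.81032991409302
rake tray x 305.6 y 197.0 yawerr -0.046 tip z 10.6
meanF [ 0.43 -0.56 -1.35] sd [0. 0. 0.]
tip 7.5 F -0.3, 0.3, -1.6
tip 6.4 F 0.1, -0.1, -0.3
tip 5.3 F -0.1, 0.7, -1.6
tip 4.3 F 0.1, 0.2, -1.9
tip 3.2 F 0.2, -0.7, -1.3
tip 2.2 F 0.1, -0.0, -1.6
tip 1.2 F 0.5, 0.1, -1.1
tip 0.2 F -0.4, -0.7, -1.4
tip 0.0 F -4.3, -3.7, 14.9
```

```bash
python3 -m jog '[[[0,0,-0.4,0,0,0,0],[0,0,0,0,0,0,0.3],[0,0,0,0,0,0,0.6],[0,0,0,0,0,0,1],[0,0,0,0,0,0,1]]]' 20
python3 -m jog '[[[0,0,0,0,0,0,1],[0,0,-5,0,0,0,1],[0,0,-20,0,0,0,1],[0,0,-40,0,0,0,1],[0,0,-40,0,0,0,1]]]'
python3 -m jog '[[[0,0,-40,0,0,0,1],[0,0,-20,0,0,0,1],[0,0,0,0,0,0,1],[0,0,0,0,0,0,1]]]' | ./ok 5
python3 meas.py w4.png; python3 see.py p4.png
```

```text
clock: 32.7
position: [0.413, 0.3152, 0.1344]
tool_rot: [-3.142, -0.0, 1.339]
force: [-0.2, -0.2, -0.6]
grip_width: 0.0683
finger_force: 0.0
clock: 33.2
position: [0.4125, 0.3151, 0.2407]
tool_rot: [-3.14, 0.001, 1.339]
force: [0.8, -1.6, -0.3]
grip_width: 0.0852
finger_force: 0.0
tip 165.4 F 0.6, -0.5, 0.4
33.6 [0.413  0.315  0.2996] [ 3.141 -0.     1.338] F [ 0.64 -0.49  0.42] g 0.0852839251349707 0.0
grasp pt [0.413  0.315  0.2456]
top rake [0.3947 0.2311 0.0022] 0.58
scene rake [0.3929 0.2315 0.0048] 0.58
scene rake_over_rest [0.4342 0.3949 0.0716] 0.89
wrist rake [0.3913 0.2266 0.0022] 0.79
wrist rake_over_rest [0.4326 0.3906 0.0705] 0.59
top [ 65. -23.  20.] 0.56
top [-110.   28.   18.] 0.54
top [33. 28. 23.] 0.53
top [-112.  -19.   16.] 0.49
top [ 32. -26.  19.] 0.47
top [66. 20. 20.] 0.46
scene [-109.   27.   25.] 0.78
scene [34. 24. 24.] 0.72
scene [64. 26. 20.] 0.65
scene [-113.  -26.   25.] 0.62
scene [ 32. -18.  22.] 0.59
scene [ 63. -28.  19.] 0.57
```

View pics/w4.png

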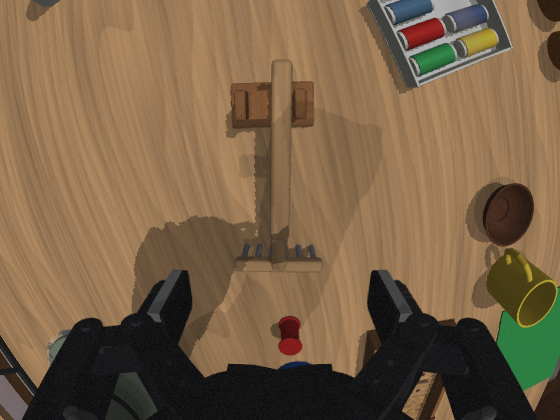

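The rake lies in its rest (handle at px 283, 105, between the cheeks), its handle point about 6 mm from the rest centre. The gripper is clear and the blanks are unchanged.

```bash
python3 -c "
from workcell import bot
print(bot.job_done())"
```

```text
the job is handed in; nothing more can be done
None
```

I handed the job in at about 34 s: all six blanks are flat, two in each third (x ≈ -111, +33 and +66 mm), and the rake is back in its rest and released. Pressing the bed stayed at roughly 2 to 4 N by the wrist force, and the hand-in call did not say whether it passed.

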